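Raise the counterweighted guard arm over a satellite module

ROBOT

A 6-joint arm with a two-finger parallel gripper is mounted at the origin on the work surface. World frame = base frame: x ahead of the robot, y to its left, z up, the work surface at z = 0. Lengths are in m, angles in rad, forces in N, time in s.
With the tool pointing down it reaches from about 0.275 to 0.75 m from the base axis. Payload 10.2 kg.
Tool frame: the origin (TCP) lies on the centre line of the jaws, within the pads' length; the fingertips stand 14 mm ahead of it and the grasp point (between the pads) lies 5 mm behind it; z points along the fingers, y is the line along which they close (so a half turn about z gives the same grasp; the last joint's range is limited). The gripper opens to 85 mm and grips with 20 to 120 N. Pads are 22 mm wide; open, the fingers measure 114 mm over their backs; the gripper's body (76 mm by 85 mm) begins 54 mm behind the grasp point. The pads swing forward as they close: fully open they stand 13 mm farther back than shut.
Start: joints at [-0.223, 0.313, 1.498, -0, 1.331, -0.223], TCP at [0.525, -0, 0.245] pointing down, gripper open.
Joint ranges: [-2.94, 2.94], [-0.97, 2.17], [0.19, 2.56], [-1.23, 4.37], [0.02, 3.11], [-2.88, 2.88]. Speed limits (rad/s): [2.39, 2.39, 3.01, 3.14, 3.14, 3.14].

INTERFACE

Orientations are given as a rotation vector (axis times angle).
In Python, from plant import manip gives the robot as it stands.
- The arm moves only by the shell command python3 -m pendant 'ROWS' [FORCE]. ROWS is JSON, a list of rows, each an object with "delta_pos": the shift along the tool's x, y, z as a fraction of full scale, a list of three; "turn": the turn, a rotation vector about the tool's x, y, z as a fraction of full scale, a list of three; "grip": the opening, from -1 (shut) to 1 (fully open), so that 0 is half open. In form: [{"delta_pos": [x, y, z], "turn": [rx, ry, rz], "grip": grip}, ...]. A call has exactly 5 rows; each row is the pose to reach, as a shift and turn from the pose commanded when the call began, along the tool's axes at that moment; what a row does not reach only later rows make up. Full scale, the value 1, is 0.8 m for a shift and pi/2 rad for a turn. A row lasts 1/8 s, in which the tool goes at most 62.5 mm and 10.7 degrees, less where a joint would pass 70% of its speed; a pose out of reach is approached as far as the arm can. A call with a number of a shift or a turn outside -1 to 1 is refused whole. A call with a gripper value outside its range is refused whole. The fingers move at their own pace and stop on an object; FORCE is the grip in N (left out, the last holds). Time passes only in rows, so rows that repeat a pose let the fingers close, or fill a call up. It gives the time, the measured TCP pose, the force, the opening and the grip force at its end, in the units of the state.
- manip.observe(): the state, without advancing time (a new reading comes with each control period).
- manip.get_image(name): name is "scene" or "side" or "wrist"; returns a dict with "image" (420x560x3 uint8, blue, green, red), "camera_matrix" (3x3 intrinsics, pixels), "R" (3x3) and "t" (3): a world point X has camera coordinates R X + t; the wrist camera has in their place "T_tool_cam" (4x4, takes a point from camera to tool coordinates, whose origin is the TCP and whose axes are the flange's). Camera axes: x right, y down, z forward; pixel columns grow to the right and rows downward; lengths in m; the calibration is good to about 2 mm. A picture is of the moment at which its call begins: read the wrist's pose just before it. There is no depth.
- manip.job_done(): hands the job in; it is judged then, once.
The state is a dict: "time_s": time; "joint_positions": joint angles; "joint_velocities": joint speeds; "joint_efforts": joint torques, N m; "position": TCP position; "tcp_rot": TCP orientation; "contact_force": force on the tool from outside, world axes, zero at the start; "moment": the same for the moment, N m; "grip_width": finger opening in m; "grip_force": force on a finger pad.
Only numpy, scipy, OpenCV 4.12 (cv2) and the standard library are available. Lean on these libraries where they do the work, as an engineer would, in place of code of your own. Each camera call takes 0.05 s, during which the arm holds its last target. There are 200 camera calls.

TASK

A counterweighted guard arm lies lowered over the small satellite module in its holding stand. With the fingertips, push the arm up from below (not by its counterweight), smoothly and without flinging it, past its balance point so that it tips over and stays fully raised by itself, then move clear. Do not pinch the arm's broad end plate between the fingers, and leave the module, the bottle, the vial and the parts box where they are.

Things in the scene. Friction and masses are not known exactly. Their poses are not given: they have to be found in the camera images.
- stand: Aluminium stand fixed to the bench: base plate 300 x 170 x 15 mm (x, y, z), origin at the centre of its underside, at bench height. The robot works from its -x end. Two cheek plates (x 47 to 147 mm, outer faces at y = +-50 mm, top 130 mm above the bench) carry the arm's hinge.
- hinge (a point): Point on the hinge axis of the guard arm, midway between the cheeks: 110 mm along the stand's +x from its origin, 100 mm above the bench. The axis runs along the stand's y. The counterweight, a steel cylinder 52 mm across and 50 mm long, sits on the arm just above and behind the hinge, between the cheeks; do not push on it.
- guard (a joint): Guard arm angle, rad: 0 = lowered on its rest, the arm running from the hinge to the stand's -x and rising 0.30 above level; grows as it is pushed up; 1.27 = vertical; 1.55 = fully raised on its stop. Balance at about 0.78: below it the arm falls back, past it it tips by itself to 1.55, damped, in 1 to 4 s. Pushing at the end plate takes 1 to 6 N.
- edge (a point): Middle of the near lower edge of the arm's end plate, moving with the arm: 220 mm from the hinge along the arm, 14 mm below the line from the hinge. Axes: x along the arm to the hinge, y across, z out of its upper face. Arm lowered: about 152 mm above the bench, 104 mm from the stand's origin towards -x; free space below it down to the base plate and module.
- plate (a point): Centre of the joint between cover and black plastic end plate of the arm. The plate is 90 x 92 x 10 mm (along the arm, across, thick) and 130 to 220 mm from the hinge. Its underside and rim are what the fingers push. An aluminium cover 84 x 86 x 17 mm lies on it; fingers pressing on cover and black plate at once count as a pinch. A steel bar 22 mm wide, 14 mm thick joins it to the hinge.
- module: Satellite module, loose: white block 96 x 76 x 28 mm with dark solar cells on top, lying on the base plate under the arm; origin at the centre of its underside. Leave it.
- adhesive: Red bottle with white cap, 30 mm across, 110 mm tall, standing beside the stand; origin at the centre of its underside. Leave it.
- vial: Clear vial with blue cap, 26 mm across, 70 mm tall, standing beside the stand; origin at the centre of its underside. Leave it.
- partsbox: Orange open parts box 150 x 110 x 35 mm; origin at the centre of its underside. Leave it.

How it is judged:
At the end, for the whole second after the job is handed in: The guard arm rests at its upper stop (joint above 1.48 rad) and is still (under 0.1 rad/s), with the robot clear of it (value of joint guard above 1.48 rad and velocity of joint guard below 0.1 rad/s); the robot touches nothing.
It fails at once if the module, the bottle, the vial or the parts box is shifted by more than 15 mm or lifted (distance of any of module, adhesive, vial, partsbox from where it was at the start of the episode above 0.015 m).
It fails at once if the fingers press on the counterweight (contact force between the fingers and guard_c4 above 2 N).
It fails at once if the arm is flung up (faster than 2.5 rad/s) (velocity of joint guard above 2.5 rad/s).
It fails at once if the end plate is pinched: fingers press on its upper cover and on the black plate at once (contact force between the fingers and guard_c3 above 2 N and contact force between the fingers and guard_c2 above 2 N).
It also fails if it takes over 38 s, if anything falls off the work surface, if the arm or the gripper's body presses on something with over 40 N, if the wrist force passes 120 N, or if a joint passes its speed limit or range.

## Working session

There is one attempt and no reset: what is moved stays moved. The work goes in short steps, Python scripts to look and compute and a shell command to move; the robot and the scene stay as the last step left them, time stands still between calls to the robot, and variables do not carry over. Pictures are saved under pics/ and viewed, at most 10 in all, crops included, and the job is handed in when it is done.

```bash
mkdir -p pics; python3 - <<'E'
from plant import manip
import cv2
s=manip.observe();print(s['position'],s['tcp_rot'],s['time_s'])
for n in("scene","side"):
    d=manip.get_image(n);cv2.imwrite(f"pics/{n}0.png",d["image"])
    print(n,d["camera_matrix"].tolist(),d["R"].tolist(),d["t"].tolist())
E
```

```text
[5.24763277e-01 5.06163705e-05 2.44728532e-01] [-2.22063879e+00 -2.22065765e+00  1.07403128e-03] 0.0
scene [[418.6148611164237, 0.0, 286.5619402126573], [0.0, 418.6148611164237, 208.7945691531598], [0.0, 0.0, 1.0]] [[0.7331429903869894, 0.6800410766370534, 0.0067446076787546164], [0.3923011609673393, -0.4147918505069335, -0.8210039706704907], [-0.5555188158380421, 0.6045592235996, -0.5708826415390016]] [-0.47236880369527423, -0.12785860124907705, 1.445677146925816]
side [[546.9688207500759, 0.0, 271.6492740593936], [0.0, 546.9688207500759, 211.69993789751413], [0.0, 0.0, 1.0]] [[0.8423162031592791, -0.5386184829990888, 0.019837935051227922], [-0.30450579064182764, -0.505924353827142, -0.807041988790041], [0.44472422619071655, 0.6737437776902653, -0.5901607278214291]] [-0.5146574523712072, 0.2989660333619464, 1.0981320417719698]
```

View pics/scene0.png

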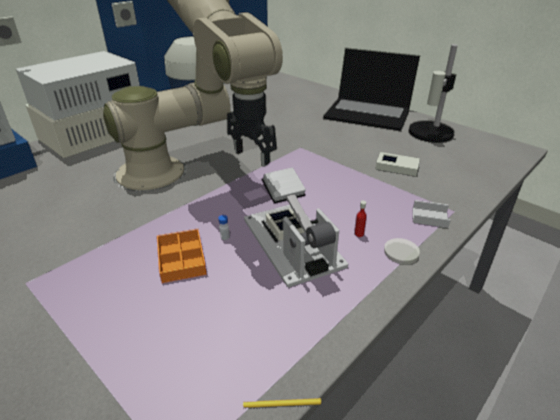

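View pics/side0.png

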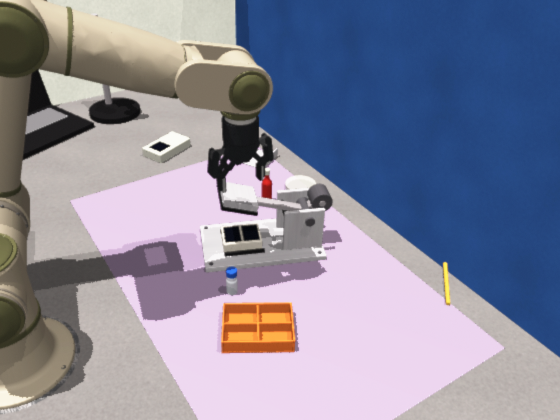

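The scene view shows the stand around (295,240), with the plate at (284,184) near the gripper. The side view shows the base plate spanning about (200,225) to (325,258). I'll enlarge both to pick corner pixels.

```bash
python3 - <<'E'
import cv2,numpy as np
a=cv2.imread("pics/scene0.png")[150:290,210:390];b=cv2.imread("pics/side0.png")[170:300,185:345]
cv2.imwrite("pics/sc.png",cv2.resize(a,None,fx=4,fy=4,interpolation=cv2.INTER_CUBIC))
cv2.imwrite("pics/sd.png",cv2.resize(b,None,fx=4.5,fy=4.5,interpolation=cv2.INTER_CUBIC))
E
```

```text
(no output)
```

View pics/sc.png

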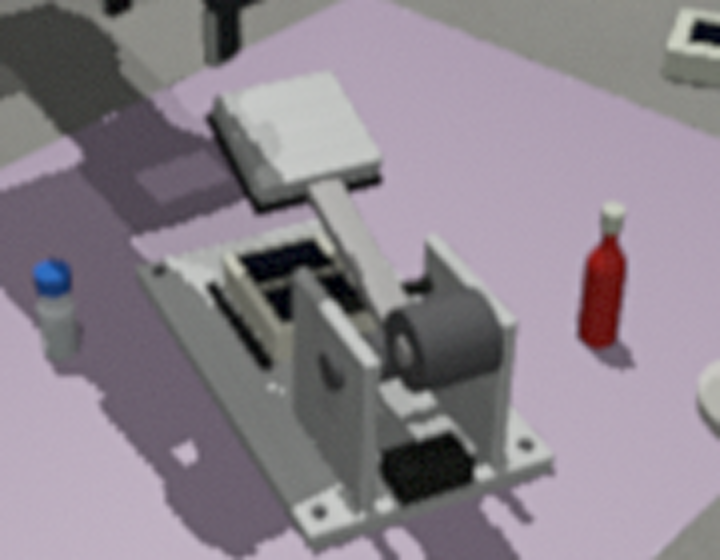

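View pics/sd.png

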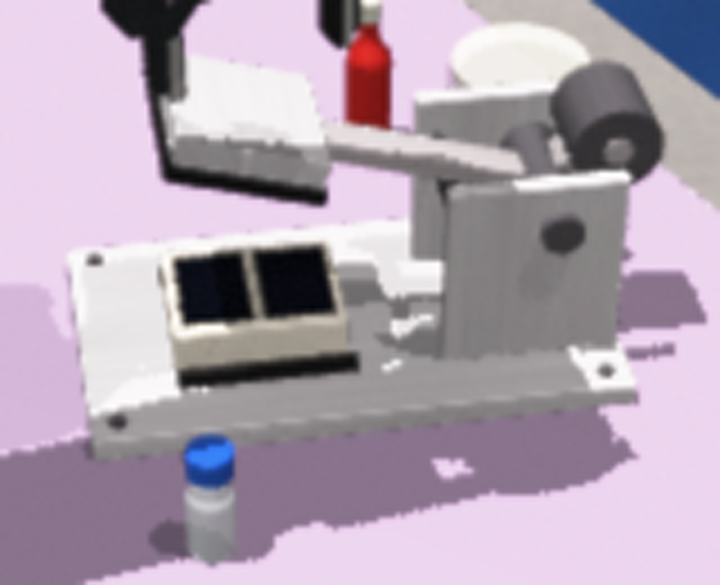

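The scene crop shows base corners at crop (137,268), (312,538), (552,460) and cheek tops at (297,275), (370,370), (432,238), (515,322). The side crop shows base corners at (95,445), (70,252), (637,393), and the plate's lower corners at (168,180) and (325,203). Next I fit the stand pose.

```bash
cat > h.py <<'E'
import numpy as np
from scipy.optimize import least_squares
from scipy.spatial.transform import Rotation as Ro
from plant import manip
def arm(u,y,w,g=0):  # u along arm from hinge, w out of upper face -> stand coords
    a=.30+g; return [.110-u*np.cos(a)+w*np.sin(a), y, .100+u*np.sin(a)+w*np.cos(a)]
def world(p,st): 
    c,s=np.cos(st[2]),np.sin(st[2]); p=np.array(p)
    return np.array([st[0]+c*p[0]-s*p[1], st[1]+s*p[0]+c*p[1], p[2]])
def proj(X,d):
    c=d["R"]@X+d["t"]; q=d["camera_matrix"]@c; return q[:2]/q[2]
E
python3 - <<'E'
from h import *
B=lambda x,y:[x,y,.015]
C=lambda x,y:[x,y,.130]
S=[(B(-.15,-.085),137,268),(B(.15,-.085),312,538),(B(.15,.085),552,460),(C(.047,-.05),297,275),(C(.147,-.05),370,370),(C(.047,.05),432,238),(C(.147,.05),515,322),(arm(.13,-.046,-.014),260,210),(arm(.13,.046,-.014),380,183)]
D=[(B(-.15,-.085),95,445),(B(-.15,.085),70,252),(B(.15,-.085),637,393),(C(.047,-.05),447,190),(C(.147,-.05),628,178),(arm(.22,-.046,-.014),168,180),(arm(.13,-.046,-.014),325,203)]
ds,dd=manip.get_image("scene"),manip.get_image("side")
obs=[(p,ds,np.array([u/4+210,v/4+150])) for p,u,v in S]+[(p,dd,np.array([u/4.5+185,v/4.5+170])) for p,u,v in D]
f=lambda st:np.concatenate([proj(world(p,st),d)-q for p,d,q in obs])
r=least_squares(f,[.6,0,0],loss='soft_l1');print(r.x.tolist());print(r.fun.reshape(-1,2).round(1).tolist())
st=r.x
for g in(0,.5,.8,.95):print(g,world(arm(.22,0,-.014,g),st).round(3))
print('hinge',world([.11,0,.1],st),manip.observe()['time_s'])
E
```

```text
[0.6159089107197654, 0.054283330950295916, -0.3903803737512938]
[[-0.5, -1.0], [-0.6, -0.6], [1.1, -1.3], [-1.3, -1.4], [-1.1, -1.1], [1.5, -1.8], [1.3, -0.4], [-1.2, 2.3], [1.1, 0.9], [-0.2, -0.9], [0.1, -0.8], [0.7, -2.0], [1.0, 1.2], [1.6, 0.1], [-1.0, 0.7], [0.7, 1.5]]
0 [0.519 0.094 0.152]
0.5 [0.567 0.075 0.248]
0.8 [0.614 0.055 0.29 ]
0.95 [0.641 0.044 0.304]
hinge [0.71763299 0.01242391 0.1       ] 0.2
```

```bash
cat >> h.py <<'E'
ST=np.array([.6159,.0543,-.3904]); d=np.array([np.cos(ST[2]),np.sin(ST[2]),0]); e=np.array([-d[1],d[0],0]); Z=np.array([0,0,1.])
def go(sx,sz,p,T=None):  # tip at stand x, height, pitch down -> row delta_pos, turn
    s=manip.observe(); R0=Ro.from_rotvec(s["tcp_rot"]).as_matrix()
    t=np.cos(p)*d-np.sin(p)*Z; R=np.c_[np.cross(e,t),e,t]
    tip=world([sx,0,sz],ST); dp=R0.T@(tip-.014*t-s["position"])/.8
    return dp.round(4).tolist(), (Ro.from_matrix(R0.T@R).as_rotvec()/(np.pi/2)).round(4).tolist()
def where():
    s=manip.observe(); t=Ro.from_rotvec(s["tcp_rot"]).as_matrix()[:,2]; q=s["position"]+.014*t-[ST[0],ST[1],0]
    print('t',s["time_s"],'tip stand',(q@d).round(4),(q@e).round(4),q[2].round(4),'pitch',np.arcsin(-t[2]).round(3),'F',np.round(s["contact_force"],1),'j',np.round(s["joint_positions"],2))
E
python3 -c "
from h import *
where();print(go(-.15,.24,.61))"
```

```text
t 0.2 tip stand -0.0635 -0.0848 0.231 pitch 1.57 F [1.  0.3 0.1] j [-0.22  0.31  1.5   0.    1.33 -0.22]
([0.1446, -0.0729, -0.0038], [-0.3599, -0.5372, -0.6899])
```

```bash
python3 -m pendant '[{"delta_pos":[0.05,-0.06,-0.03],"turn":[-0.036,-0.054,-0.069],"grip":-1},{"delta_pos":[0.1,-0.073,-0.03],"turn":[-0.072,-0.107,-0.138],"grip":-1},{"delta_pos":[0.1446,-0.073,-0.02],"turn":[-0.144,-0.215,-0.276],"grip":-1},{"delta_pos":[0.1446,-0.073,-0.01],"turn":[-0.216,-0.322,-0.414],"grip":-1},{"delta_pos":[0.1446,-0.073,-0.004],"turn":[-0.288,-0.43,-0.552],"grip":-1}]' 40; python3 -c "
from h import *
where();print(go(-.15,.24,.61))"
```

```text
time_s: 0.82
position: [0.4664, 0.1165, 0.2482]
tcp_rot: [1.138, 2.301, -0.148]
contact_force: [0.3, -0.5, 0.8]
grip_width: 0.0
grip_force: 0.0
t 0.825 tip stand -0.1545 -0.0014 0.2365 pitch 0.99 F [ 0.3 -0.5  0.8] j [ 0.21  0.1   1.87 -0.58  0.87 -0.13]
([-0.0006, -0.0005, 0.0006], [-0.1492, -0.2243, -0.2873])
```

```bash
python3 -m pendant '[{"delta_pos":[0,0,0],"turn":[-0.04,-0.06,-0.075],"grip":-1},{"delta_pos":[0,0,0],"turn":[-0.08,-0.12,-0.15],"grip":-1},{"delta_pos":[0,0,0],"turn":[-0.12,-0.18,-0.23],"grip":-1},{"delta_pos":[0,0,0],"turn":[-0.1492,-0.2243,-0.2873],"grip":-1},{"delta_pos":[0,0,0],"turn":[-0.1492,-0.2243,-0.2873],"grip":-1}]'; python3 -c "
from h import *
where();print(go(-.15,.12,.61),go(-.165,.11,.61))"
```

```text
time_s: 1.45
position: [0.4663, 0.1158, 0.2593]
tcp_rot: [0.438, 2.166, -0.22]
contact_force: [0.2, -1.3, -0.4]
grip_width: -0.0001
grip_force: 0.0
t 1.45 tip stand -0.1505 -0.0001 0.251 pitch 0.631 F [ 0.2 -1.3 -0.4] j [ 0.24  0.01  2.1  -1.23  0.54  0.03]
([0.1323, -0.0003, 0.097], [-0.003, -0.013, -0.0037]) ([0.1534, -0.0004, 0.0893], [-0.003, -0.013, -0.0037])
```

```bash
python3 -c "
from h import *
print(go(-.15,.24,1.0))"
```

```text
([0.0044, 0.0001, 0.0098], [-0.0023, 0.2352, -0.0043])
```

```bash
python3 -m pendant '[{"delta_pos":[0.0044,0,0.0098],"turn":[-0.001,0.118,-0.002],"grip":-1},{"delta_pos":[0.0044,0,0.0098],"turn":[-0.0023,0.2352,-0.0043],"grip":-1},{"delta_pos":[0.045,0,0.04],"turn":[-0.0023,0.2352,-0.0043],"grip":-1},{"delta_pos":[0.0852,0,0.07],"turn":[-0.0023,0.2352,-0.0043],"grip":-1},{"delta_pos":[0.1256,0,0.0983],"turn":[-0.0023,0.2352,-0.0043],"grip":-1}]'; python3 -c "
from h import *
where();print(go(-.12,.115,1.0));print(go(-.102,.12,1.0))
import cv2;cv2.imwrite('pics/s2.png',cv2.resize(manip.get_image('side')['image'][100:300,120:380],None,fx=3,fy=3))"
```

```text
time_s: 2.08
position: [0.4713, 0.1143, 0.1307]
tcp_rot: [0.5, 2.529, -0.147]
contact_force: [0.7, -0.7, -0.2]
grip_width: -0.0001
grip_force: 0.0
t 2.075 tip stand -0.149 0.0004 0.1189 pitch 1.0 F [ 0.7 -0.7 -0.2] j [ 0.13  0.23  2.07 -0.71  0.43 -0.45]
([-0.0279, -0.0005, 0.0237], [-0.0002, 0.0002, 0.0001])
([-0.0502, -0.0005, 0.0306], [-0.0002, 0.0002, 0.0001])
```

View pics/s2.png

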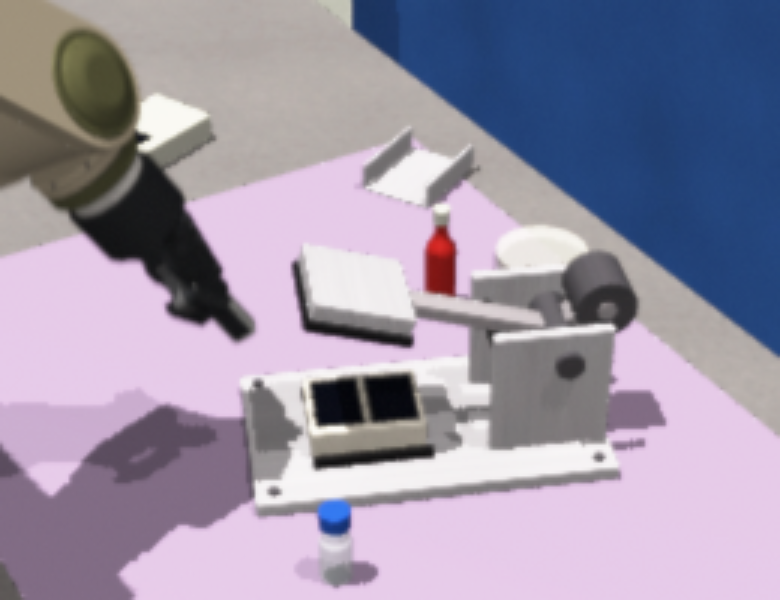

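Fingers are shut and tilted at crop (245,330), just in front of and below the plate's edge (300,300), and the arm is still lowered. Next I work out the push path as increments.

```bash
cat > path.py <<'E'
from h import *
p=1.0; t=np.array([np.cos(p),-np.sin(p)]); n=np.array([np.sin(p),np.cos(p)])
def tip(g):
    if .3+g<p: q=np.array(arm(.22,0,-.014,g))[[0,2]]; return q-.011*n+.03*t
    q=np.array(arm(.19,0,-.014,g))[[0,2]]; return q-.011*n
E
python3 - <<'E'
from path import *
prev=None
s=manip.observe(); 
for g in(-.1,0,.1,.2,.3,.4,.5,.6,.69,.71,.8,.9,1.0):
    q=tip(g); print(g,q.round(3), None if prev is None else [((q-prev)@-n/.8).round(4),((q-prev)@t/.8).round(4)]); prev=q
print(go(*tip(-.1),1.0))
E
```

```text
-0.1 [-0.101  0.099] None
0 [-0.097  0.12 ] [np.float64(-0.0189), np.float64(-0.02)]
0.1 [-0.091  0.142] [np.float64(-0.0208), np.float64(-0.018)]
0.2 [-0.083  0.162] [np.float64(-0.0225), np.float64(-0.0159)]
0.3 [-0.073  0.181] [np.float64(-0.024), np.float64(-0.0135)]
0.4 [-0.06  0.2 ] [np.float64(-0.0252), np.float64(-0.0111)]
0.5 [-0.046  0.217] [np.float64(-0.0262), np.float64(-0.0085)]
0.6 [-0.031  0.232] [np.float64(-0.0269), np.float64(-0.0058)]
0.69 [-0.015  0.245] [np.float64(-0.0246), np.float64(-0.0029)]
0.71 [-0.012  0.248] [np.float64(-0.0051), np.float64(-0.0004)]
0.8 [0.002 0.257] [np.float64(-0.0214), np.float64(-0.0004)]
0.9 [0.019 0.266] [np.float64(-0.0237), np.float64(0.0018)]
1.0 [0.036 0.273] [np.float64(-0.0234), np.float64(0.0042)]
([-0.0426, 0.0011, 0.0494], [-0.0024, -0.0046, 0.0013])
```

```bash
python3 -m pendant '[{"delta_pos":[-0.005,0,0.025],"turn":[0,0,0],"grip":-1},{"delta_pos":[-0.015,0,0.04],"turn":[0,0,0],"grip":-1},{"delta_pos":[-0.028,0,0.0494],"turn":[0,0,0],"grip":-1},{"delta_pos":[-0.0426,0,0.0494],"turn":[0,0,0],"grip":-1},{"delta_pos":[-0.0426,0,0.0494],"turn":[0,0,0],"grip":-1}]'|grep force; python3 -m pendant '[{"delta_pos":[-0.008,0,-0.008],"turn":[0,0,0],"grip":-1},{"delta_pos":[-0.016,0,-0.016],"turn":[0,0,0],"grip":-1},{"delta_pos":[-0.024,0,-0.0245],"turn":[0,0,0],"grip":-1},{"delta_pos":[-0.032,0,-0.031],"turn":[0,0,0],"grip":-1},{"delta_pos":[-0.04,0,-0.038],"turn":[0,0,0],"grip":-1}]'; python3 -c "
from h import *
where()
import cv2;cv2.imwrite('pics/s3.png',cv2.resize(manip.get_image('side')['image'][100:300,120:380],None,fx=3,fy=3))"
```

```text
contact_force: [-0.1, 0.9, -0.1]
grip_force: 0.0
time_s: 3.38
position: [0.5266, 0.0915, 0.1601]
tcp_rot: [0.499, 2.529, -0.147]
contact_force: [-0.8, 0.2, -2.4]
grip_width: -0.0
grip_force: 0.8
t 3.375 tip stand -0.0891 0.0005 0.1483 pitch 1.0 F [-0.8  0.2 -2.4] j [ 0.06  0.26  1.93 -0.53  0.49 -0.71]
```

View pics/s3.png

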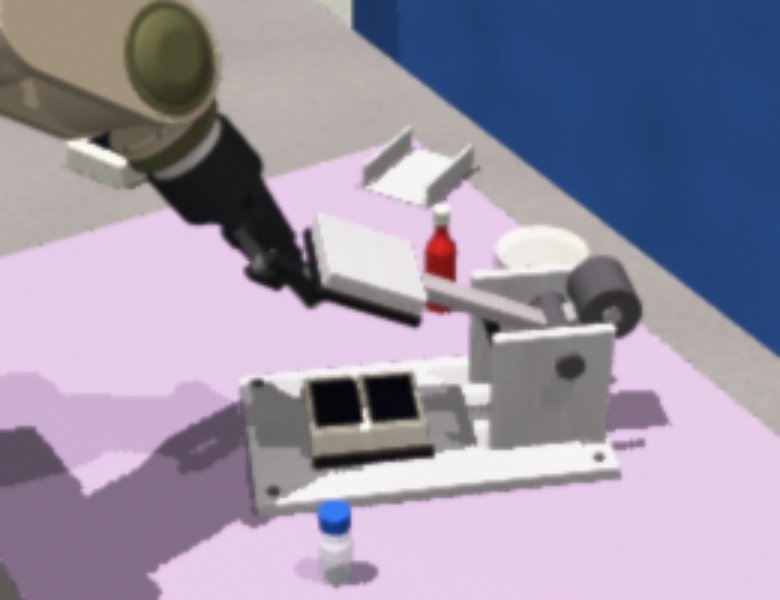

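The fingers have the plate edge from below at crop (315,290) and the arm is lifting with about 2.5 N. I continue along the path.

```bash
python3 -m pendant '[{"delta_pos":[-0.009,0,-0.006],"turn":[0,0,0],"grip":-1},{"delta_pos":[-0.018,0,-0.0125],"turn":[0,0,0],"grip":-1},{"delta_pos":[-0.0275,0,-0.018],"turn":[0,0,0],"grip":-1},{"delta_pos":[-0.037,0,-0.0235],"turn":[0,0,0],"grip":-1},{"delta_pos":[-0.0465,0,-0.029],"turn":[0,0,0],"grip":-1}]'|grep contact; python3 -m pendant '[{"delta_pos":[-0.01,0,-0.0045],"turn":[0,0,0],"grip":-1},{"delta_pos":[-0.02,0,-0.009],"turn":[0,0,0],"grip":-1},{"delta_pos":[-0.03,0,-0.013],"turn":[0,0,0],"grip":-1},{"delta_pos":[-0.0405,0,-0.0165],"turn":[0,0,0],"grip":-1},{"delta_pos":[-0.051,0,-0.0195],"turn":[0,0,0],"grip":-1}]'; python3 -c "
from h import *
where()
import cv2;cv2.imwrite('pics/s4.png',cv2.resize(manip.get_image('side')['image'][100:300,120:380],None,fx=3,fy=3))"
```

```text
contact_force: [-1.1, 0.7, -1.8]
time_s: 4.68
position: [0.5683, 0.0745, 0.235]
tcp_rot: [0.499, 2.529, -0.147]
contact_force: [-1.4, -0.6, -0.8]
grip_width: 0.0
grip_force: 0.5
t 4.675 tip stand -0.0441 0.0005 0.2232 pitch 1.0 F [-1.4 -0.6 -0.8] j [ 0.02  0.23  1.74 -0.35  0.67 -0.94]
```

View pics/s4.png

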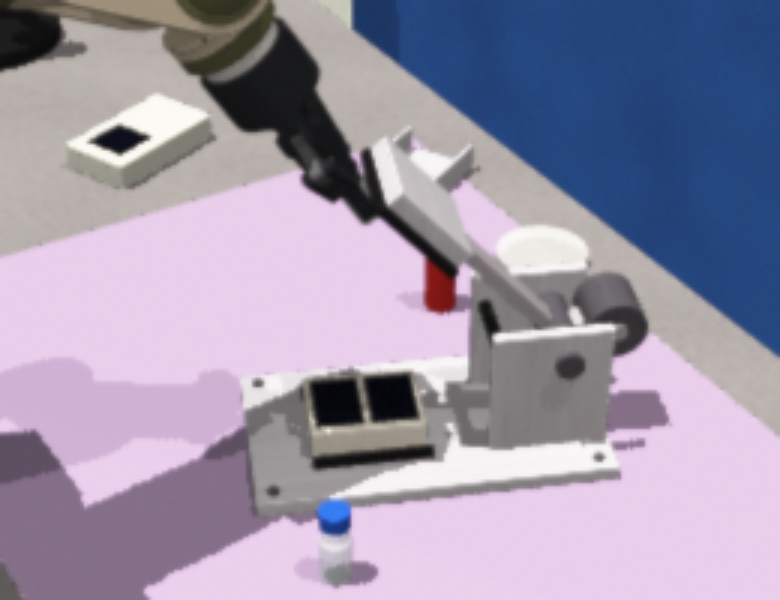

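The arm is about half-way up, near 0.5 rad, with the plate's lower rim resting against the fingers at crop (375,195). I push on past balance.

```bash
python3 -m pendant '[{"delta_pos":[-0.0105,0,-0.0025],"turn":[0,0,0],"grip":-1},{"delta_pos":[-0.021,0,-0.005],"turn":[0,0,0],"grip":-1},{"delta_pos":[-0.031,0,-0.007],"turn":[0,0,0],"grip":-1},{"delta_pos":[-0.041,0,-0.009],"turn":[0,0,0],"grip":-1},{"delta_pos":[-0.051,0,-0.009],"turn":[0,0,0],"grip":-1}]'|grep contact; python3 -m pendant '[{"delta_pos":[-0.01,0,0],"turn":[0,0,0],"grip":-1},{"delta_pos":[-0.02,0,0],"turn":[0,0,0],"grip":-1},{"delta_pos":[-0.03,0,0.001],"turn":[0,0,0],"grip":-1},{"delta_pos":[-0.04,0,0.001],"turn":[0,0,0],"grip":-1},{"delta_pos":[-0.05,0,0.002],"turn":[0,0,0],"grip":-1}]'|grep contact;  python3 -m pendant '[{"delta_pos":[-0.005,0,0],"turn":[0,0,0],"grip":-1},{"delta_pos":[-0.01,0,0],"turn":[0,0,0],"grip":-1},{"delta_pos":[-0.01,0,0],"turn":[0,0,0],"grip":-1},{"delta_pos":[-0.01,0,0],"turn":[0,0,0],"grip":-1},{"delta_pos":[-0.01,0,0],"turn":[0,0,0],"grip":-1}]'; python3 -c "
from h import *
where()
import cv2;cv2.imwrite('pics/s5.png',cv2.resize(manip.get_image('side')['image'][60:300,120:400],None,fx=2.5,fy=2.5))"
```

```text
contact_force: [-1.8, -0.2, 1.1]
contact_force: [0.3, 0.0, 0.5]
time_s: 6.6
position: [0.6341, 0.0474, 0.2871]
tcp_rot: [0.499, 2.529, -0.147]
contact_force: [-0.9, -1.1, -0.3]
grip_width: 0.0002
grip_force: 0.0
t 6.6 tip stand 0.0271 0.0006 0.2753 pitch 1.0 F [-0.9 -1.1 -0.3] j [-0.04  0.31  1.5  -0.26  0.81 -1.09]
```

View pics/s5.png

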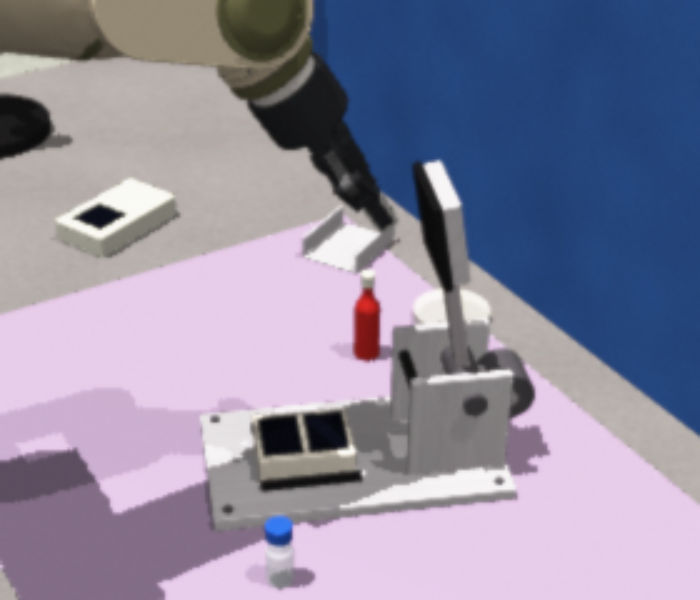

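The arm has left the fingers (tip at crop (385,220)) and is tipping on by itself past vertical. I back away, wait, and check.

```bash
python3 -m pendant '[{"delta_pos":[0.02,0,-0.02],"turn":[0,0,0],"grip":-1},{"delta_pos":[0.04,0,-0.04],"turn":[0,0,0],"grip":-1},{"delta_pos":[0.06,0,-0.06],"turn":[0,0,0],"grip":-1},{"delta_pos":[0.08,0,-0.08],"turn":[0,0,0],"grip":-1},{"delta_pos":[0.08,0,-0.08],"turn":[0,0,0],"grip":-1}]'|grep contact
for i in 1 2 3 4 5 6; do python3 -m pendant '[{"delta_pos":[0,0,0],"turn":[0,0,0],"grip":-1},{"delta_pos":[0,0,0],"turn":[0,0,0],"grip":-1},{"delta_pos":[0,0,0],"turn":[0,0,0],"grip":-1},{"delta_pos":[0,0,0],"turn":[0,0,0],"grip":-1},{"delta_pos":[0,0,0],"turn":[0,0,0],"grip":-1}]'|grep time; done
python3 -c "
from h import *
import cv2
where();d=manip.get_image('side')
for g in(1.4,1.55):print(g,[(2.5*(proj(world(arm(.22,y,-.014,g),ST),d)-[120,60])).round() for y in(-.046,.046)])
cv2.imwrite('pics/s6.png',cv2.resize(d['image'][60:300,120:400],None,fx=2.5,fy=2.5))"
```

```text
contact_force: [0.2, -0.6, -0.2]
time_s: 7.9
time_s: 8.52
time_s: 9.15
time_s: 9.78
time_s: 10.4
time_s: 11.02
t 11.025 tip stand -0.0613 0.0005 0.2947 pitch 1.0 F [-0.7 -0.4 -0.3] j [ 0.03  0.13  1.67 -0.3   0.84 -1.  ]
1.4 [array([506., 199.]), array([482., 152.])]
1.55 [array([542., 201.]), array([515., 154.])]
```

View pics/s6.png

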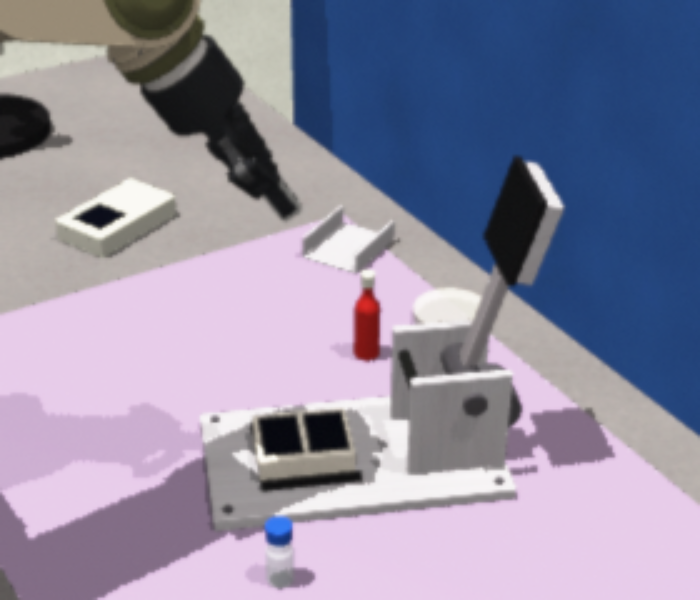

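The plate's top corner is at (516,157), against (515,154) predicted for 1.55 rad. The arm is fully raised, the robot is clear of it, and the other objects are where they were.

```bash
python3 -c "
from plant import manip
print(manip.job_done())"
```

```text
the job is handed in; nothing more can be done
None
```

The guard arm was pushed up past its balance point and rests raised at its stop (about 1.55 rad in the last picture), with the robot clear and the other objects unmoved; I handed the job in at about 11 s, and no verdict was returned.

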